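# Lay oiled inlay blocks in the closing cradle with tongs and close the row

## Task

The small inlay blocks on the sheet of paper are freshly oiled, so handle them only with the sprung tongs from the wooden stand: lay every one of them lengthwise in the channel of the plywood cradle, side faces between the two low battens, in any order. Then put the tongs back upright in their stand, stand the brass follower block upright and lengthwise in the channel behind the last inlay block and push the row up against the dark stop until no gap is left anywhere, brass included. Let go of everything and leave the oil jar, gouge and mallet alone.

Things in the scene. Friction and masses are not known exactly. Their poses are not given: they have to be found in the camera images.
- block_a_center (a point): inlay block, dark brown walnut (present in some starts only, as are the other blocks: three or four lie on the sheet), 36 mm long (its x), 22 mm wide (its y), 18 mm high, 13 g, freshly oiled and not to be touched by the gripper; this point is its centre, 9 mm above its underside. Either way round is the same.
- block_b_center (a point): inlay block, deep red wood, 36 mm long (its x), 22 mm wide (its y), 18 mm high, 13 g, freshly oiled and not to be touched by the gripper; this point is its centre, 9 mm above its underside. Either way round is the same.
- block_c_center (a point): inlay block, nearly black brown wood, 36 mm long (its x), 22 mm wide (its y), 18 mm high, 13 g, freshly oiled and not to be touched by the gripper; this point is its centre, 9 mm above its underside. Either way round is the same.
- block_d_center (a point): inlay block, orange-brown wood, 36 mm long (its x), 22 mm wide (its y), 18 mm high, 13 g, freshly oiled and not to be touched by the gripper; this point is its centre, 9 mm above its underside. Either way round is the same.
- sheet: white sheet of paper 200 x 200 mm flat on the bench, on which the inlay blocks lie at the start about 90 mm apart; origin at its centre, on the bench.
- cradle_stop (a point): point on the channel floor of the fixed plywood cradle (290 x 85 mm), mid-width at the inner face of the dark stop; z up. The floor is 14 mm above the bench. The channel runs 250 mm from here along this frame's +x, open above and at its far end, 25 mm wide (along y) between battens 6 mm high, 12 mm thick. The stop is 61 mm wide, 20 mm thick, 22 mm above the floor.
- follower_center (a point): loose brass follower block, 50 mm long (its x), 22 mm wide (its y), 50 mm high, about 0.42 kg, standing on the bench; this point is its centre, 25 mm above its underside. Either way round is the same. It may be held by the gripper, best across its 22 mm width near the top.
- tongs_tip (a point): point midway between the jaws of the tongs, 6 mm above the lower ends of the arms. The tongs (110 g, 144 mm high) stand upright, tips down, z up: two steel arms 6 mm thick, 14 mm wide along x, that stay parallel and close along y. Sprung open they measure 56 mm over the outside and 44 mm between the jaws; the jaw gap is always the outside width less 12 mm, and at least 12 mm.
- tongs_grip (a point): point midway between the tongs' orange grip plates (24 mm wide along x, 90 to 138 mm above tongs_tip), 112 mm above tongs_tip. Grip from above, closing along y on the outside of the plates. At 51 mm outside width the spring (5 to 8 N per arm) keeps the tongs in the gripper with open jaws; squeezed to 34 mm they hold a block across its 22 mm width; back at 51 mm it is free.
- tongs_left (a joint): inward travel of one tong arm in m (the other follows equally): 0 sprung open, 0.011 when shut on a block, at most 0.016.
- stand_mouth (a point): middle of the mouth of the well in the fixed light-wood tongs stand, 60 mm above the bench. The stand is 60 mm (x) by 106 mm (y); the well is 20 mm (x) by 66 mm (y), its floor 6 mm above the bench (54 mm deep). The tongs stand in it with their y along the well's y, either way round.
- oil_jar: closed amber jar, 64 mm wide, 85 mm high, standing on the bench; origin at the centre of its underside. Leave alone.
- gouge_center (a point): carving gouge, wooden handle and steel blade, 245 mm long, lying on the bench; point near its ferrule, x towards the blade. Leave alone.
- mallet: wooden mallet, about 290 mm long, head 100 x 66 x 66 mm, lying on the bench; origin on its handle, on the bench, the head's centre 100 mm along x. Leave alone.
Not all that is in view belongs to the job. What is meant by the part that bears follower_center is not blue, and is the smaller of those in its own colour. There is more than one size of the part that bears tongs_tip; the job needs the larger.

How it is judged:
On the way, in this order (a step that is already met when the one before it is completed fails the run):
1. the tongs are lifted out of their stand (height (world z) of tongs_tip above 0.07 m), for 0.2 s.
2. all inlay blocks lie in the channel (y of block_a_center in the frame of cradle_stop between -0.004 and 0.004 m and z of block_a_center in the frame of cradle_stop between 0.006 and 0.012 m and angle between the x axis of each of block_a_center, block_b_center, block_c_center, block_d_center and the x axis of cradle_stop, either way round below 0.15 rad and x of block_a_center in the frame of cradle_stop between 0 and 0.25 m and y of block_b_center in the frame of cradle_stop between -0.004 and 0.004 m and z of block_b_center in the frame of cradle_stop between 0.006 and 0.012 m and x of block_b_center in the frame of cradle_stop between 0 and 0.25 m and y of block_c_center in the frame of cradle_stop between -0.004 and 0.004 m and z of block_c_center in the frame of cradle_stop between 0.006 and 0.012 m and x of block_c_center in the frame of cradle_stop between 0 and 0.25 m and y of block_d_center in the frame of cradle_stop between -0.004 and 0.004 m and z of block_d_center in the frame of cradle_stop between 0.006 and 0.012 m and x of block_d_center in the frame of cradle_stop between 0 and 0.25 m), for 0.3 s.
3. the tongs are back in their stand (horizontal distance between tongs_tip and stand_mouth below 0.014 m and height (world z) of tongs_tip below 0.022 m and angle between tongs_grip's own z axis and vertical below 0.25 rad), for 0.2 s.
4. the brass follower stands in the channel (x of follower_center in the frame of cradle_stop between 0.03 and 0.27 m and y of follower_center in the frame of cradle_stop between -0.004 and 0.004 m and z of follower_center in the frame of cradle_stop between 0.022 and 0.028 m), for 0.2 s.
At the end, for the whole second after the job is handed in: All blocks lie flat, lengthwise in the channel, each centre within -3/+4 mm of its place in a gapless row from the stop; the follower stands behind the last one (-3/+5 mm of its gapless place); the tongs stand upright in their well (tip within 14 mm of its middle, tilt under 0.25 rad) (all of step 3 and y of block_a_center in the frame of cradle_stop between -0.004 and 0.004 m and z of block_a_center in the frame of cradle_stop between 0.006 and 0.012 m and angle between the x axis of each of block_a_center, block_b_center, block_c_center, block_d_center, follower_center and the x axis of cradle_stop, either way round below 0.15 rad and y of block_b_center in the frame of cradle_stop between -0.004 and 0.004 m and z of block_b_center in the frame of cradle_stop between 0.006 and 0.012 m and y of block_c_center in the frame of cradle_stop between -0.004 and 0.004 m and z of block_c_center in the frame of cradle_stop between 0.006 and 0.012 m and y of block_d_center in the frame of cradle_stop between -0.004 and 0.004 m and z of block_d_center in the frame of cradle_stop between 0.006 and 0.012 m and (x of block_a_center in the frame of cradle_stop between 0.015 and 0.022 m or (x of block_a_center in the frame of cradle_stop between 0.051 and 0.058 m and (x of block_b_center in the frame of cradle_stop between 0.015 and 0.022 m or x of block_c_center in the frame of cradle_stop between 0.015 and 0.022 m or x of block_d_center in the frame of cradle_stop between 0.015 and 0.022 m)) or (x of block_a_center in the frame of cradle_stop between 0.087 and 0.094 m and (x of block_b_center in the frame of cradle_stop between 0.051 and 0.058 m or x of block_c_center in the frame of cradle_stop between 0.051 and 0.058 m or x of block_d_center in the frame of cradle_stop between 0.051 and 0.058 m)) or (x of block_a_center in the frame of cradle_stop between 0.123 and 0.13 m and (x of block_b_center in the frame of cradle_stop between 0.087 and 0.094 m or x of block_c_center in the frame of cradle_stop between 0.087 and 0.094 m or x of block_d_center in the frame of cradle_stop between 0.087 and 0.094 m))) and (x of block_b_center in the frame of cradle_stop between 0.015 and 0.022 m or (x of block_b_center in the frame of cradle_stop between 0.051 and 0.058 m and (x of block_a_center in the frame of cradle_stop between 0.015 and 0.022 m or x of block_c_center in the frame of cradle_stop between 0.015 and 0.022 m or x of block_d_center in the frame of cradle_stop between 0.015 and 0.022 m)) or (x of block_b_center in the frame of cradle_stop between 0.087 and 0.094 m and (x of block_a_center in the frame of cradle_stop between 0.051 and 0.058 m or x of block_c_center in the frame of cradle_stop between 0.051 and 0.058 m or x of block_d_center in the frame of cradle_stop between 0.051 and 0.058 m)) or (x of block_b_center in the frame of cradle_stop between 0.123 and 0.13 m and (x of block_a_center in the frame of cradle_stop between 0.087 and 0.094 m or x of block_c_center in the frame of cradle_stop between 0.087 and 0.094 m or x of block_d_center in the frame of cradle_stop between 0.087 and 0.094 m))) and (x of block_c_center in the frame of cradle_stop between 0.015 and 0.022 m or (x of block_c_center in the frame of cradle_stop between 0.051 and 0.058 m and (x of block_a_center in the frame of cradle_stop between 0.015 and 0.022 m or x of block_b_center in the frame of cradle_stop between 0.015 and 0.022 m or x of block_d_center in the frame of cradle_stop between 0.015 and 0.022 m)) or (x of block_c_center in the frame of cradle_stop between 0.087 and 0.094 m and (x of block_a_center in the frame of cradle_stop between 0.051 and 0.058 m or x of block_b_center in the frame of cradle_stop between 0.051 and 0.058 m or x of block_d_center in the frame of cradle_stop between 0.051 and 0.058 m)) or (x of block_c_center in the frame of cradle_stop between 0.123 and 0.13 m and (x of block_a_center in the frame of cradle_stop between 0.087 and 0.094 m or x of block_b_center in the frame of cradle_stop between 0.087 and 0.094 m or x of block_d_center in the frame of cradle_stop between 0.087 and 0.094 m))) and (x of block_d_center in the frame of cradle_stop between 0.015 and 0.022 m or (x of block_d_center in the frame of cradle_stop between 0.051 and 0.058 m and (x of block_a_center in the frame of cradle_stop between 0.015 and 0.022 m or x of block_b_center in the frame of cradle_stop between 0.015 and 0.022 m or x of block_c_center in the frame of cradle_stop between 0.015 and 0.022 m)) or (x of block_d_center in the frame of cradle_stop between 0.087 and 0.094 m and (x of block_a_center in the frame of cradle_stop between 0.051 and 0.058 m or x of block_b_center in the frame of cradle_stop between 0.051 and 0.058 m or x of block_c_center in the frame of cradle_stop between 0.051 and 0.058 m)) or (x of block_d_center in the frame of cradle_stop between 0.123 and 0.13 m and (x of block_a_center in the frame of cradle_stop between 0.087 and 0.094 m or x of block_b_center in the frame of cradle_stop between 0.087 and 0.094 m or x of block_c_center in the frame of cradle_stop between 0.087 and 0.094 m))) and y of follower_center in the frame of cradle_stop between -0.004 and 0.004 m and z of follower_center in the frame of cradle_stop between 0.022 and 0.028 m and ((x of follower_center in the frame of cradle_stop between 0.058 and 0.066 m and (x of block_a_center in the frame of cradle_stop between 0.015 and 0.022 m or x of block_b_center in the frame of cradle_stop between 0.015 and 0.022 m or x of block_c_center in the frame of cradle_stop between 0.015 and 0.022 m or x of block_d_center in the frame of cradle_stop between 0.015 and 0.022 m)) or (x of follower_center in the frame of cradle_stop between 0.094 and 0.102 m and (x of block_a_center in the frame of cradle_stop between 0.051 and 0.058 m or x of block_b_center in the frame of cradle_stop between 0.051 and 0.058 m or x of block_c_center in the frame of cradle_stop between 0.051 and 0.058 m or x of block_d_center in the frame of cradle_stop between 0.051 and 0.058 m)) or (x of follower_center in the frame of cradle_stop between 0.13 and 0.138 m and (x of block_a_center in the frame of cradle_stop between 0.087 and 0.094 m or x of block_b_center in the frame of cradle_stop between 0.087 and 0.094 m or x of block_c_center in the frame of cradle_stop between 0.087 and 0.094 m or x of block_d_center in the frame of cradle_stop between 0.087 and 0.094 m)) or (x of follower_center in the frame of cradle_stop between 0.166 and 0.174 m and (x of block_a_center in the frame of cradle_stop between 0.123 and 0.13 m or x of block_b_center in the frame of cradle_stop between 0.123 and 0.13 m or x of block_c_center in the frame of cradle_stop between 0.123 and 0.13 m or x of block_d_center in the frame of cradle_stop between 0.123 and 0.13 m)))); the robot touches nothing.
It fails at once if the gripper touches an oiled inlay block (contact force between any of the fingers, the arm and block_a above 0.3 N or contact force between any of the fingers, the arm and block_b above 0.3 N or contact force between any of the fingers, the arm and block_c above 0.3 N or contact force between any of the fingers, the arm and block_d above 0.3 N).
It fails at once if the oil jar, gouge or mallet is moved by more than 3 cm (distance of any of oil_jar, gouge_center, mallet from where it was at the start of the episode above 0.03 m).
Of block_a, block_b, block_c, block_d only 3 to 4 are there at a start; the rules pass over those that are not, and their reading is None.
At some moment in a run one of block_a, block_b, block_c, block_d may be knocked a few centimetres aside while the robot is not near it.
It also fails if it takes over 210 s, if anything falls off the work surface, if the arm or the gripper's body presses on something with over 40 N, if the wrist force passes 120 N, or if a joint passes its speed limit or range.

## Robot

A 6-joint arm with a two-finger parallel gripper is mounted at the origin on the work surface. World frame = base frame: x ahead of the robot, y to its left, z up, the work surface at z = 0. Lengths are in m, angles in rad, forces in N, time in s.
With the tool pointing down it reaches from about 0.3 to 0.825 m from the base axis. Payload 5.4 kg.
Tool frame: the origin (TCP) lies at the very end of the fingers, on their centre line; the grasp point (between the pads) lies 19 mm behind it; z points along the fingers, y is the line along which they close (so a half turn about z gives the same grasp; the last joint's range is limited). The gripper opens to 92 mm and grips with 3 to 60 N. Pads are 20 mm wide; open, the fingers measure 128 mm over their backs; the gripper's body (75 mm by 189 mm) begins 69 mm behind the grasp point.
Start: joints at [-1.559, 0.158, 1.597, -0, 1.386, -0.21], TCP at [0.126, -0.561, 0.215] pointing down, gripper open.
Joint ranges: [-2.91, 2.91], [-0.94, 2.29], [0.18, 2.7], [-1.29, 4.43], [0.17, 2.64], [-3, 3]. Speed limits (rad/s): [2.57, 2.57, 3.14, 3.14, 3.14, 3.14].

## Interface

Orientations are given as a rotation vector (axis times angle).
In Python, from workcell import bot gives the robot as it stands. Calls block until the motion is done:
- bot.goto(position, orientation): joint-space move of the TCP to a pose.
- bot.line_to(position, rot=None, max_speed=0.15): straight line of the TCP; rot=None keeps the orientation; max_speed is the mean speed in m/s.
- bot.set_joints(angles): joint-space move.
- bot.set_gripper(opening, newtons=None): opening from 0.0 (shut) to 1.0 (fully open); newtons is the grip in N (None keeps the last); returns when the fingers have stopped.
- bot.hold(seconds).
- bot.inverse_kinematics(position, orientation): joint angles nearest the present ones, or None.
- bot.read_camera(name): name is "scene" or "top" or "wrist"; returns a dict with "pixels" (420x560x3 uint8, blue, green, red), "fx", "fy", "cx", "cy" (pixels), "R" (3x3) and "t" (3): a world point X has camera coordinates R X + t. Camera axes: x right, y down, z forward; pixel columns grow to the right and rows downward; lengths in m; the calibration is good to about 2 mm. The wrist camera is an equidistant fisheye: a pixel r from the principal point sees the ray r / f radians off the axis. A picture is of the moment at which its call begins. There is no depth.
A pose or a line that the arm cannot do raises bot.MotionError and nothing moves.
- bot.job_done(): hands the job in; it is judged then, once.
Readings, each from a call of its own:
- bot.current_clock(): time.
- bot.current_joints(): joint angles.
- bot.current_joint_vel(): joint speeds.
- bot.current_effort(): joint torques, N m.
- bot.current_ee_pos(): TCP position.
- bot.current_tool_rot(): TCP orientation.
- bot.current_contact_force(): force on the tool from outside, world axes, zero at the start.
- bot.current_ft_torque(): the same for the moment, N m.
- bot.current_opening(): opening from 0.0 (shut) to 1.0 (fully open).
- bot.current_grip_force(): force on a finger pad.
Only numpy, scipy, OpenCV 4.12 (cv2) and the standard library are available. Lean on these libraries where they do the work, as an engineer would, in place of code of your own. Each camera call takes 0.05 s, during which the arm holds its last target. There are 200 camera calls.

## Working session

There is one attempt and no reset: what is moved stays moved. The work goes in short steps, each a Python script; the robot and the scene stay as the last script left them, time stands still between calls to the robot, and variables do not carry over. Pictures are saved under pics/ and viewed, at most 14 in all, crops included, and the job is handed in when it is done.

```bash
ls; mkdir -p pics; python3 - <<'E'
from workcell import bot
import cv2,numpy as np
for n in("top","scene"):
    c=bot.read_camera(n);cv2.imwrite(f"pics/{n}0.png",c["pixels"]);print(n,c["fx"],c["cx"],c["cy"],np.round(c["R"],4).tolist(),c["t"])
print(bot.current_clock(),bot.current_tool_rot())
E
```

```text
pics
top 407.0038131036097 276.0274454276399 208.25164681041258 [[0.0269, -0.9996, -0.0087], [-0.9829, -0.0249, -0.1825], [0.1822, 0.0135, -0.9832]] [-0.01639059  0.58701444  1.21335566]
scene 513.3240389855762 279.4337399009032 201.6155180338878 [[0.5425, 0.8398, 0.0177], [0.6313, -0.3937, -0.6682], [-0.5542, 0.3737, -0.7438]] [-0.31891794 -0.28481772  1.68212093]
0.1 [-3.12067979e+00 -3.47507790e-01 -2.38888825e-04]
```

View pics/top0.png

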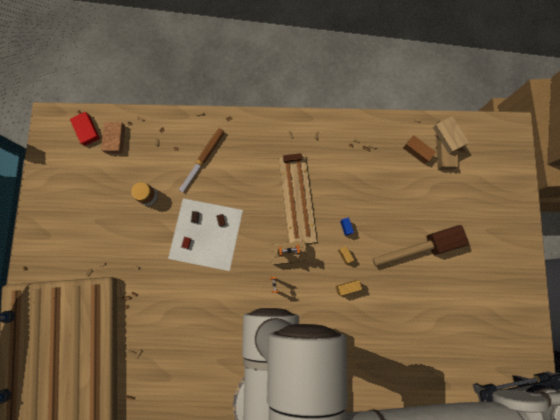

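View pics/scene0.png

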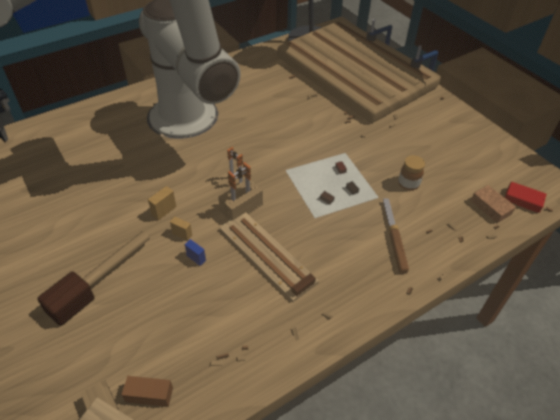

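Top view: three blocks lie on the sheet at (195,217), (221,221) and (186,243). The cradle's stop is at (292,158) and its open end near (302,242). The stand with tongs is at (289,250), and a second pair of tongs is at (283,286). The follower candidates are blue (347,227), small brass (346,256) and large brass (349,288). The small brass one fits, since it is not blue and is the smaller in its colour. I'll confirm with enlarged wrist views.

```bash
cat > h.py <<'E'
from workcell import bot
import cv2,numpy as np
from scipy.spatial.transform import Rotation as Ro
def down(yaw):  # tool z down, tool x at yaw, tool y (closing line) at yaw-90deg
    yaw=(yaw+np.pi/2)%np.pi-np.pi/2
    return np.pi*np.array([np.cos(yaw/2),np.sin(yaw/2),0])
def ray(c,uv,fish):
    uv=np.asarray(uv,float)
    d=np.array([(uv[0]-c["cx"])/c["fx"],(uv[1]-c["cy"])/c["fy"],1.])
    if fish:
        r=np.hypot(d[0],d[1]); s=np.sin(r)/r if r>1e-9 else 1
        d=np.array([d[0]*s,d[1]*s,np.cos(r)])
    R=np.array(c["R"]);t=np.array(c["t"])
    return -R.T@t, R.T@d
def onz(c,uv,z,fish=True):
    o,d=ray(c,uv,fish); return o+d*(z-o[2])/d[2]
def proj(c,X,fish=True):
    p=np.array(c["R"])@np.asarray(X,float)+c["t"]
    if fish:
        q=np.hypot(p[0],p[1]); k=np.arctan2(q,p[2])/max(q,1e-12)
    else: k=1/p[2]
    return np.array([c["cx"]+c["fx"]*k*p[0],c["cy"]+c["fy"]*k*p[1]])
def tri(obs): # [(c,uv,fish)] -> point, rms miss
    A=np.zeros((3,3));b=np.zeros(3);L=[]
    for c,uv,f in obs:
        o,d=ray(c,uv,f);d/=np.linalg.norm(d);P=np.eye(3)-np.outer(d,d);A+=P;b+=P@o;L.append((P,o))
    x=np.linalg.solve(A,b); return x,np.sqrt(np.mean([np.sum((P@(x-o))**2) for P,o in L]))
def rect(c,center,half,z,n,yaw=0,W=600):
    """bird's-eye warp of plane z: pixel (i,j) -> world; +x up, +y left"""
    s=2*half/n; j,i=np.meshgrid(np.arange(n),np.arange(n))
    X=center[0]+half-(i+.5)*s; Y=center[1]+half-(j+.5)*s
    p=np.stack([X,Y,np.full_like(X,z)],-1)@np.array(c["R"]).T+c["t"]
    q=np.hypot(p[...,0],p[...,1]);k=np.arctan2(q,p[...,2])/q
    return cv2.remap(c["pixels"],(c["cx"]+c["fx"]*k*p[...,0]).astype(np.float32),(c["cy"]+c["fy"]*k*p[...,1]).astype(np.float32),cv2.INTER_CUBIC)
E
python3 - <<'E'
from h import *
import pickle
c=bot.read_camera("top")
for n,uv,z in[("b1",(195,217),.018),("b2",(221,221),.018),("b3",(186,243),.018),("stop",(292,158),.036),("end",(302,242),.014),("stand",(289,250),.06),("tongs2",(283,286),.06),("brassS",(346,256),.04),("brassL",(349,288),.04),("blue",(347,227),.04),("jar",(144,192),.08),("gouge",(200,165),.01),("mallet",(450,240),.05)]:
    print(n,np.round(onz(c,uv,z,False),3))
im=c["pixels"]
cs=bot.read_camera("scene")["pixels"]
a=cv2.resize(cs[130:290,130:320],None,fx=3,fy=3,interpolation=cv2.INTER_CUBIC)
cv2.imwrite("pics/crop1.png",a)
P=[]
for k,(x,y) in enumerate([(0.5,-0.1),(.46,.02),(.42,.18),(.6,.05)]):
    try:
        bot.goto([x,y,.34],down(0)); c=bot.read_camera("wrist");P.append(c);cv2.imwrite(f"pics/w{k}.png",c["pixels"]);o=-np.array(c["R"]).T@c["t"]
        print(k,bot.current_ee_pos(),o,np.array(c["R"])[2],c["fx"])
    except bot.MotionError as e: print(e)
pickle.dump(P,open("P.pkl","wb")); print(bot.current_clock())
E
```

```text
b1 [0.559 0.258 0.018]
b2 [0.548 0.174 0.018]
b3 [0.475 0.281 0.018]
stop [ 0.757 -0.048  0.036]
end [ 0.488 -0.086  0.014]
stand [ 0.458 -0.044  0.06 ]
tongs2 [ 0.35  -0.028  0.06 ]
brassS [ 0.446 -0.22   0.04 ]
brassL [ 0.349 -0.229  0.04 ]
blue [ 0.536 -0.224  0.04 ]
jar [0.623 0.407 0.08 ]
gouge [0.734 0.254 0.01 ]
mallet [ 0.502 -0.537  0.05 ]
0 [ 0.49981906 -0.1007058   0.33967678] [ 0.56880284 -0.10084653  0.50946501] [-2.48391111e-01 -3.82053631e-04 -9.68659749e-01] 325.19226210127806
1 [0.46022797 0.01931933 0.33994118] [0.52883064 0.01989786 0.5099266 ] [-0.24740938 -0.0013493  -0.9689101 ] 325.19226210127806
2 [0.42081595 0.17849575 0.33980169] [0.48957652 0.17884086 0.50963497] [-0.24791343 -0.00131506 -0.9687813 ] 325.19226210127806
3 [0.59940502 0.0507455  0.34064454] [0.66846214 0.04998081 0.51006641] [-2.48009612e-01 -9.29199905e-05 -9.68757567e-01] 325.19226210127806
4.7417
```

View pics/crop1.png

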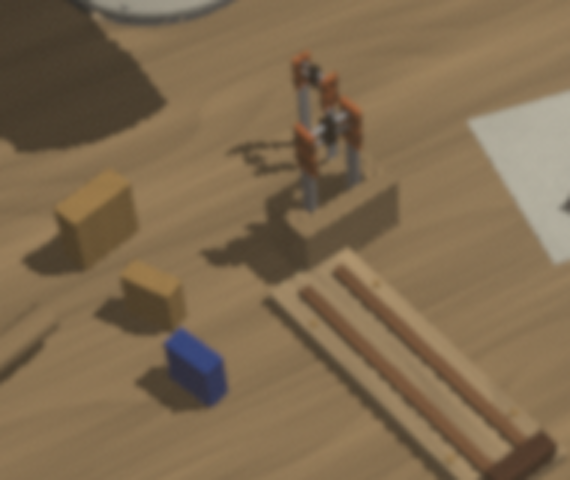

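View pics/w1.png

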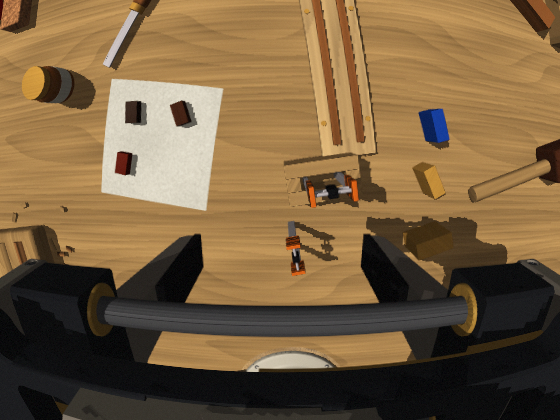

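The wrist view confirms the picks. The three oiled blocks are at (133,112), (181,113) and (123,162). The wide tongs are in the stand at (333,190), and the narrow ones at (295,255) are the smaller decoy. The small brass block is at (429,180), the big one at (427,238) and the blue one at (433,126). Next come near views with the camera directly above each item.

```bash
python3 - <<'E'
from h import *
import pickle
D={}
V=[("b1",.559,.258,.25),("b2",.548,.174,.25),("b3",.475,.281,.25),("tg",.458,-.044,.30),("tg2",.458,-.09,.30),("br",.446,-.22,.25),("br2",.47,-.17,.25),("ce",.54,-.08,.25),("cm",.64,-.07,.25),("cs",.75,-.05,.25)]
for n,x,y,z in V:
    bot.goto([x-.069,y,z],down(0)); bot.hold(.15); D[n]=bot.read_camera("wrist")
pickle.dump(D,open("D.pkl","wb"));print(bot.current_clock())
t=[]
for n in("b2","tg","br","cs"):
    c=D[n];v=[v for v in V if v[0]==n][0];u=proj(c,[v[1],v[2],.03]).astype(int);print(n,u)
    q=cv2.copyMakeBorder(c["pixels"],200,200,200,200,cv2.BORDER_CONSTANT)[u[1]+200-90:u[1]+200+90,u[0]+200-120:u[0]+200+120]
    t.append(cv2.resize(q,(400,300),interpolation=cv2.INTER_CUBIC))
cv2.imwrite("pics/m.png",np.vstack([np.hstack(t[:2]),np.hstack(t[2:])]))
E
```

```text
12.7917
b2 [281 125]
tg [282 125]
br [282 126]
cs [280 124]
```

View pics/m.png

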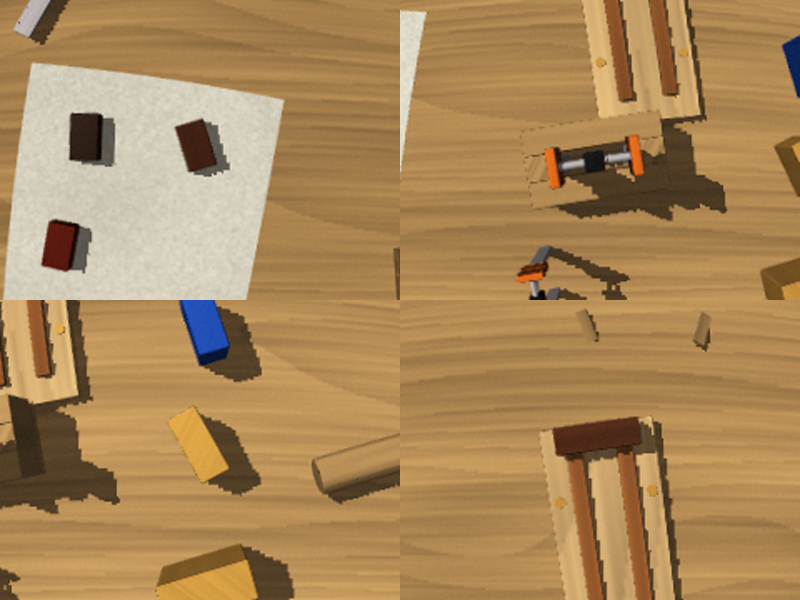

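The crops show the blocks' top faces cleanly on the paper. The tongs' orange plates sit at (553,167) and (635,155) in the montage, the brass top at (198,443), and the stop and battens are clear. The tongs in the stand and the small brass block are confirmed.

```bash
cat > seg.py <<'E'
from h import *
def hsv(c): return cv2.cvtColor(c["pixels"],cv2.COLOR_BGR2HSV)
def m_block(c): 
    p=c["pixels"].astype(int); h=hsv(c)
    return ((p[...,0]<60)&(p[...,1]<60)&(p[...,2]<130)).astype(np.uint8)
def m_orange(c): return cv2.inRange(hsv(c),(4,190,150),(13,255,255))
def m_batten(c): return cv2.inRange(hsv(c),(5,120,90),(13,185,215))
def m_brass(c): return cv2.inRange(hsv(c),(14,140,185),(24,255,255))
def blobs(m,near,rad,amin=40):
    n,l,s,ce=cv2.connectedComponentsWithStats((m>0).astype(np.uint8))
    return sorted([(np.linalg.norm(ce[i]-near),i,s[i,4],ce[i]) for i in range(1,n) if s[i,4]>=amin and np.linalg.norm(ce[i]-near)<rad],key=lambda b:b[0]),l
def face(c,m,near,z,rad=60,amin=40):
    """largest-near blob -> (center xy, yaw of long side, L, W) on plane z"""
    b,l=blobs(m,near,rad,amin)
    if not b: return None
    cn=max(cv2.findContours((l==b[0][1]).astype(np.uint8),cv2.RETR_EXTERNAL,cv2.CHAIN_APPROX_NONE)[0],key=len)[:,0]
    P=np.array([onz(c,u,z)[:2] for u in cn]); (x,y),(w,h),a=cv2.minAreaRect((P*1e3).astype(np.float32))
    if w<h: a+=90; w,h=h,w
    a=(a+90)%180-90
    return np.array([x,y])/1e3,np.radians(a),w,h
E
python3 - <<'E'
from seg import *
import pickle
D=pickle.load(open("D.pkl","rb"))
def smp(n,X): 
    c=D[n];u=proj(c,X).astype(int); print(n,u,hsv(c)[u[1],u[0]],c["pixels"][u[1],u[0]])
for n,X in[("b1",(.559,.258,.018)),("b2",(.548,.174,.018)),("b3",(.475,.281,.018))]:
    smp(n,X);c=D[n];print(n,face(c,m_block(c),proj(c,X),.018))
c=D["b2"]
for q in[(.559,.258,.018),(.475,.281,.018)]: print("from b2",face(c,m_block(c),proj(c,q),.018))
# heights: full triangulation of brass blob centre and orange plates
for z in(.05,): 
  for n in("br","br2"): c=D[n];print(n,face(c,m_brass(c),proj(c,(.446,-.22,.05)),z))
o=[];
for n in("tg","tg2"):
    c=D[n];b,l=blobs(m_orange(c),proj(c,(.458,-.044,.15)),60,20);print(n,[(x[2],np.round(x[3],1)) for x in b]);
for n,X in[("cm",(.64,-.05,.02)),("cm",(.64,-.07,.02)),("cs",(.757,-.048,.036))]: smp(n,X)
for n in("ce","cm","cs"):
    c=D[n];b,l=blobs(m_batten(c),proj(c,(.62,-.065,.02)),250,150)
    for x in b:
        v,u=np.nonzero(l==x[1]);P=np.array([onz(c,q,.020)[:2] for q in np.c_[u,v]]);print(n,x[2],np.round(P.mean(0),4),np.round(P.min(0),3),np.round(P.max(0),3))
E
```

```text
b1 [280 126] [ 10 137  41] [19 26 41]
b1 (array([0.56005682, 0.26170212]), np.float64(-0.005231114171188144), 35.94428253173828, 20.833141326904297)
b2 [281 125] [  9 173  62] [20 33 62]
b2 (array([0.55205347, 0.17802061]), np.float64(0.2971603081210035), 34.948455810546875, 21.257291793823242)
b3 [280 125] [  4 216  91] [14 25 91]
b3 (array([0.47674905, 0.28503909]), np.float64(-0.2290258616343618), 35.542205810546875, 21.226442337036133)
from b2 (array([0.55996088, 0.2602092 ]), np.float64(-0.04524644113017374), 35.21277618408203, 24.29076385498047)
from b2 (array([0.47817007, 0.28274744]), np.float64(-0.23075451949793224), 37.62248229980469, 24.743865966796875)
br (array([ 0.45049246, -0.21703969]), np.float64(0.47505540761763426), 49.00271224975586, 22.693384170532227)
br2 (array([ 0.45094696, -0.21752184]), np.float64(0.5083860337929529), 49.34931564331055, 20.703174591064453)
tg [(np.int32(137), array([303.2, 127.5])), (np.int32(135), array([252.9, 135.8]))]
tg2 [(np.int32(137), array([256.2, 127.6])), (np.int32(122), array([207.1, 136.6]))]
cm [264 124] [ 13 181 148] [ 43  87 148]
cm [280 124] [ 18 120 202] [107 164 202]
cs [279 118] [ 10 185  76] [21 39 76]
ce 1442 [ 0.5999 -0.051 ] [ 0.501 -0.07 ] [ 0.703 -0.031]
ce 1429 [ 0.6014 -0.0879] [ 0.506 -0.107] [ 0.701 -0.069]
cm 1693 [ 0.6259 -0.0473] [ 0.503 -0.069] [ 0.744 -0.025]
cm 1747 [ 0.6302 -0.0837] [ 0.507 -0.106] [ 0.749 -0.062]
cm 643 [0.7937 0.2298] [0.743 0.196] [0.841 0.262]
cs 1505 [ 0.6331 -0.0462] [ 0.502 -0.07 ] [ 0.744 -0.026]
cs 1531 [ 0.6381 -0.0826] [ 0.508 -0.105] [ 0.749 -0.062]
cs 892 [0.8034 0.224 ] [0.743 0.187] [0.859 0.262]
```

```bash
python3 - <<'E'
from seg import *
import pickle
D=pickle.load(open("D.pkl","rb"))
ob={0:[],1:[]}
for n in("tg","tg2"):
    c=D[n];b,l=blobs(m_orange(c),proj(c,(.458,-.044,.15)),60,20)
    b=sorted(b,key=lambda q:q[3][0])
    for k in(0,1): ob[k].append((c,b[k][3],True))
p=[tri(ob[k]) for k in(0,1)];print("plates",p)
for n in("tg","tg2"):
  c=D[n];b,l=blobs(m_orange(c),proj(c,(.458,-.044,.15)),60,20)
  for x in b: print(n,face(c,m_orange(c),x[3],.15,5,20))
d=p[0][0]-p[1][0];print("width",np.linalg.norm(d[:2]),"mid",(p[0][0]+p[1][0])/2,"yaw",np.arctan2(-d[0],d[1]))
ob=[]
for n in("br","br2"):
    c=D[n];b,l=blobs(m_brass(c),proj(c,(.45,-.217,.05)),40);ob.append((c,b[0][3],True))
print("brass",tri(ob))
def lines(n):
    c=D[n];b,l=blobs(m_batten(c),proj(c,(.62,-.065,.02)),80,800);r=[]
    for x in b[:2]:
        v,u=np.nonzero(l==x[1]);P=np.array([onz(c,q,.020)[:2] for q in np.c_[u,v]]);P=P[(P[:,0]>.53)&(P[:,0]<.73)]
        vx,vy,x0,y0=cv2.fitLine((P*1e3).astype(np.float32),cv2.DIST_HUBER,0,.01,.01).ravel();r.append((vy/vx,(y0-(x0-630)*vy/vx)))
    r=sorted(r,key=lambda q:-q[1]);return np.array(r)
for n in("ce","cm","cs"): L=lines(n);print(n,"slope/y@.63:",L.round(4).tolist(),"mid",L.mean(0).round(4))
for n in("cm","cs"):
    c=D[n];p_=c["pixels"].astype(int);m=((p_[...,2]<100)&(p_[...,2]>1.6*p_[...,1])).astype(np.uint8)
    for z in(.036,.026): print("stop",n,z,face(c,m,proj(c,(.757,-.048,.036)),z,40))
c=D["cs"];o=[]
for n in("cm","cs"):
    c=D[n];p_=c["pixels"].astype(int);m=((p_[...,2]<100)&(p_[...,2]>1.6*p_[...,1])).astype(np.uint8);b,l=blobs(m,proj(c,(.757,-.048,.036)),40);o.append((c,b[0][3],True))
print("stop tri",tri(o))
# block tops two-view
o={}
for q,n2 in[((.552,.178,.018),("b2","b1")),((.56,.2617,.018),("b1","b2")),((.4767,.285,.018),("b3","b1"))]:
    L=[]
    for n in n2: c=D[n];b,l=blobs(m_block(c),proj(c,q),30);L.append((c,b[0][3],True))
    print("blk",tri(L))
E
```

```text
plates [(array([ 0.44773081, -0.01517218,  0.14919518]), np.float64(8.520785795659804e-05)), (array([ 0.45575227, -0.06447464,  0.14910072]), np.float64(6.795947729134264e-05))]
tg (array([ 0.45575623, -0.06437554]), np.float64(0.17229440514516686), 23.12068748474121, 5.638711929321289)
tg (array([ 0.44782123, -0.01516155]), np.float64(0.1575194037992458), 23.538972854614258, 5.491554260253906)
tg2 (array([ 0.45567087, -0.06447337]), np.float64(0.13555691350060758), 23.304750442504883, 5.683387756347656)
tg2 (array([ 0.4477764 , -0.01532605]), np.float64(0.15904849102862842), 23.434358596801758, 5.330763816833496)
width 0.04995073981233992 mid [ 0.45174154 -0.03982341  0.14914795] yaw 0.16128578872422458
brass (array([ 0.45082697, -0.21716228,  0.05200524]), np.float64(0.0001265126556040415))
ce slope/y@.63: [[0.14380000531673431, -46.668800354003906], [0.14219999313354492, -83.77860260009766]] mid [  0.143  -65.2237]
cm slope/y@.63: [[0.14149999618530273, -46.680198669433594], [0.14079999923706055, -83.7396011352539]] mid [  0.1412 -65.2099]
cs slope/y@.63: [[0.14159999787807465, -4
[... 217 characters left out ...]
(array([ 0.75830328, -0.04680076]), np.float64(-1.4289717635373285), 61.0974235534668, 30.731590270996094)
stop cs 0.036 (array([ 0.75778595, -0.04699213]), np.float64(-1.429727019377718), 59.87144470214844, 25.363906860351562)
stop cs 0.026 (array([ 0.7580166 , -0.04689916]), np.float64(-1.4297276019442064), 61.42827606201172, 26.023441314697266)
stop tri (array([ 0.75994678, -0.04670846,  0.02638107]), np.float64(1.3673738410026405e-05))
blk (array([0.55187908, 0.1781579 , 0.01007614]), np.float64(0.00018576336134297635))
blk (array([0.56049001, 0.26220648, 0.00861226]), np.float64(0.00017142745897167461))
blk (array([0.47670857, 0.28500703, 0.01019906]), np.float64(3.564618684609269e-06))
```

Measurements are consistent: the tongs' plates are 50 mm between centres, so 56 mm outside, which makes them the larger pair. The brass top triangulates to z=52 mm, and the batten spacing is 37 mm. Next I pick up the tongs.

```bash
cat >> h.py <<'E'
TG=np.array([.4517,-.0398]);TY=.155
CY=.1416
def ch(s): return np.array([.7465-s*np.cos(CY),-.0487-s*np.sin(CY)])
def st(): print("t",round(bot.current_clock(),1),"ee",np.round(bot.current_ee_pos(),4),"op",round(float(bot.current_opening())*92,1),"grip",np.round(bot.current_grip_force(),1),"F",np.round(bot.current_contact_force(),1))
E
python3 - <<'E'
from h import *
import pickle
bot.goto([*TG,.25],down(TY))
bot.line_to([*TG,.105],max_speed=.12); st()
bot.set_gripper(51/92,20); st()
bot.line_to([*TG,.215],max_speed=.1); bot.hold(.2); st()
c=bot.read_camera("wrist"); pickle.dump(c,open("T.pkl","wb"));cv2.imwrite("pics/t1.png",c["pixels"])
E
```

```text
t 15.1 ee [ 0.4523 -0.04    0.1058] op 92.3 grip 0.0 F [-0.2  0.  -0.1]
t 15.8 ee [ 0.4518 -0.04    0.1051] op 50.8 grip 5.9 F [-1.1 -1.7  0.9]
t 17.3 ee [ 0.4514 -0.0397  0.2145] op 51.0 grip 5.6 F [ 0.   0.2 -1.9]
```

View pics/t1.png

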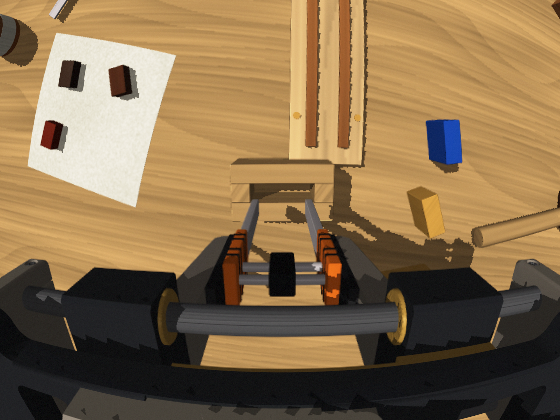

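The tongs are held and hang cleanly, with arm ends near (253,203) and (311,203). I'll check for an offset numerically, then pick the first block.

```bash
python3 - <<'E'
from seg import *
import pickle
c=pickle.load(open("T.pkl","rb"));h=hsv(c)
m=((h[...,1]<75)&(h[...,2]>70)).astype(np.uint8)
for r in range(198,234,4): print(r,np.nonzero(m[r,225:345])[0]+225)
p=np.array([.4514,-.0397,.2145]);X=np.array([np.cos(TY),np.sin(TY),0]);Y=np.array([-np.sin(TY),np.cos(TY),0])
for y in(.0255,.0195,-.0195,-.0255): print(y,[proj(c,p+x*X+y*Y-[0,0,.099]).round(1) for x in(-.007,.007)],proj(c,p+.007*X+y*Y-[0,0,.06]).round(1))
E
```

```text
198 []
202 [251 252 253 254 255 256 305 306 307 308 309 310 311 312]
206 [250 251 252 253 254 255 258 305 306 307 308 309 310 311 312 313]
210 [248 249 250 251 252 253 254 258 305 306 307 308 309 310 311 312 313 314
 315]
214 [247 248 249 250 251 252 253 258 305 306 307 308 309 310 311 312 313 314
 315 316 317]
218 [245 246 247 248 249 250 251 257 306 307 308 309 310 311 312 313 314 315
 316 317 318]
222 [243 244 245 246 247 248 249 250 256 307 308 309 310 311 312 313 314 315
 316 317 318 319 320]
226 [242 243 244 245 246 247 248 249 255 308 309 310 311 312 313 314 315 316
 317 318 319 320 321]
230 [247 248 254 309 310 311 312 313 314 315 316]
0.0255 [array([251.9, 214.5]), array([251.5, 198.6])] [246.8 210.6]
0.0195 [array([258.8, 214.5]), array([258.5, 198.6])] [254.9 210.6]
-0.0195 [array([304.2, 214.5]), array([304.4, 198.6])] [308.1 210.6]
-0.0255 [array([311.1, 214.5]), array([311.5, 198.6])] [316.2 210.6]
```

The tongs are centred within 0.5 mm. Picking the first block, re-measuring each one just before the grasp.

```bash
cat > pick.py <<'E'
from seg import *
ZG=.1075
def look(xy,rad=60):
    bot.goto([xy[0]-.069,xy[1],.215],down(0)); bot.hold(.15); c=bot.read_camera("wrist")
    return c,face(c,m_block(c),proj(c,[*xy,.018]),.018,rad,150)
def pick(xy):
    c,f=look(xy); print("block",f)
    if f is None or not(32<f[2]<39 and 19<f[3]<25): cv2.imwrite("pics/bad.png",c["pixels"]); print("BAD"); return False
    p,a=f[0],f[1]
    bot.goto([*p,.215],down(a)); bot.line_to([*p,.13],max_speed=.15); bot.line_to([*p,ZG],max_speed=.05); bot.hold(.1); st()
    bot.set_gripper(.33,25); bot.hold(.2); st()
    bot.line_to([*p,.215],max_speed=.12); st(); return True
def place(s):
    p=ch(s); bot.goto([*p,.215],down(CY)); bot.line_to([*p,.14],max_speed=.15); bot.hold(.1); st()
    bot.line_to([*p,ZG+.0145],max_speed=.04); bot.hold(.2); st()
def release(s):
    p=ch(s); bot.set_gripper(51/92); bot.hold(.2); st(); bot.line_to([*p,.215],max_speed=.12)
E
python3 - <<'E'
from pick import *
if pick([.552,.178]):
    place(.024)
    c=bot.read_camera("wrist"); cv2.imwrite("pics/p1.png",c["pixels"])
E
```

```text
block (array([0.55212292, 0.17802719]), np.float64(0.29830347001892005), 35.42069625854492, 21.05124282836914)
t 20.2 ee [0.5524 0.1781 0.1078] op 50.9 grip 5.6 F [ 0.2 -0.4 -0.9]
t 20.8 ee [0.5523 0.178  0.1078] op 32.6 grip 24.8 F [0.4 0.9 1. ]
t 21.9 ee [0.5515 0.1779 0.2139] op 32.3 grip 25.0 F [-0.1  0.9 -1.4]
t 23.7 ee [ 0.7239 -0.0521  0.1423] op 32.8 grip 25.0 F [ 0.2  0.  -1. ]
t 24.5 ee [ 0.7227 -0.0521  0.1219] op 32.2 grip 25.0 F [-0.3 -0.1 -0.7]
```

View pics/p1.png

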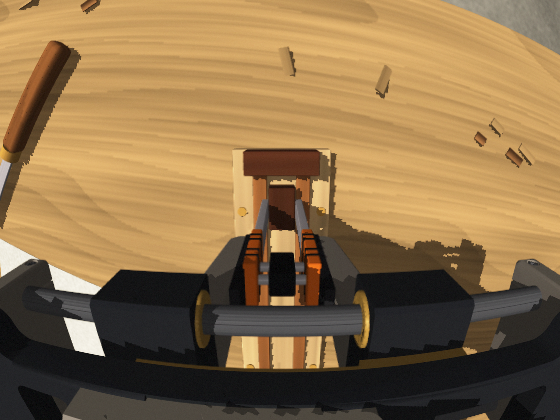

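The block sits at (282,205) between the battens, about 7 mm short of the stop at (281,165), with no contact force. Releasing it and fetching the second.

```bash
python3 - <<'E'
from pick import *
release(.024)
c,f=look(ch(.024)); print("placed",f, "expect",ch(.024))
if pick([.56,.2617]): place(.066); release(.066); print("placed",look(ch(.066),30)[1],"expect",ch(.066))
c,f=look([.4767,.285]); print("third",f); cv2.imwrite("pics/p2.png",c["pixels"])
E
```

```text
t 25.2 ee [ 0.7227 -0.0521  0.122 ] op 50.9 grip 5.6 F [ 0.1 -0.  -1.5]
placed (array([ 0.72141321, -0.05510493]), np.float64(0.16081108755134055), 40.27685546875, 29.537742614746094) expect [ 0.7227402  -0.05208705]
block (array([0.56033459, 0.26160611]), np.float64(-0.0046663908620368415), 35.012638092041016, 21.177045822143555)
t 30.1 ee [0.5606 0.2617 0.1078] op 51.0 grip 5.6 F [-0.1  0.2 -1.8]
t 30.7 ee [0.5605 0.2616 0.1078] op 32.7 grip 24.9 F [ 0.4 -0.9  0.8]
t 31.7 ee [0.5597 0.2614 0.2138] op 32.5 grip 25.0 F [-0.4  0.1 -1.7]
t 33.8 ee [ 0.6824 -0.0581  0.1421] op 32.8 grip 25.0 F [ 0.7 -0.1 -1.5]
t 34.6 ee [ 0.6812 -0.058   0.122 ] op 32.1 grip 25.0 F [-1.2 -0.5 -1.5]
t 35.2 ee [ 0.6812 -0.058   0.122 ] op 50.9 grip 5.6 F [ 0.1  1.  -1.9]
placed (array([ 0.68011072, -0.06117983]), np.float64(0.1378516512210096), 41.20040512084961, 29.566469192504883) expect [ 0.68116056 -0.0580144 ]
third (array([0.50827393, 0.28349744]), np.float64(-0.22757297410166907), 35.9714469909668, 21.33739471435547)
```

The third block has been knocked about 3 cm, to (0.508, 0.2835). Picking it at its new place.

```bash
python3 - <<'E'
from pick import *
if pick([.508,.2835]): place(.108); release(.108)
c,f=look(ch(.066),30); print(f,m_block(c).sum())
u=proj(c,[*ch(.066),.03]).astype(int);q=c["pixels"][max(0,u[1]-100):u[1]+80,u[0]-120:u[0]+120]
cv2.imwrite("pics/p3.png",cv2.resize(q,None,fx=3,fy=3,interpolation=cv2.INTER_CUBIC)); st()
E
```

```text
block (array([0.50863159, 0.28343829]), np.float64(-0.2405702654856918), 35.27743148803711, 21.11823844909668)
t 40.7 ee [0.5089 0.2835 0.1078] op 50.9 grip 5.6 F [ 0.2 -0.2  0.3]
t 41.3 ee [0.5088 0.2835 0.1078] op 32.6 grip 24.8 F [1.  0.1 1.2]
t 42.4 ee [0.508  0.2832 0.2138] op 32.3 grip 25.0 F [-0.  -0.3 -1.7]
t 44.5 ee [ 0.6408 -0.0641  0.1419] op 32.9 grip 25.0 F [ 0.4  0.1 -1.5]
t 45.3 ee [ 0.6396 -0.0639  0.122 ] op 32.3 grip 25.0 F [-0.1  0.3 -0.2]
t 46.0 ee [ 0.6396 -0.064   0.122 ] op 50.9 grip 5.6 F [ 0.1  0.3 -1.1]
(array([ 0.68004407, -0.06107638]), np.float64(0.1359067363545463), 41.3284912109375, 29.938762664794922) 74105
t 47.3 ee [ 0.6126 -0.0582  0.2147] op 51.2 grip 5.6 F [-0.6  0.2 -1.7]
```

View pics/p3.png

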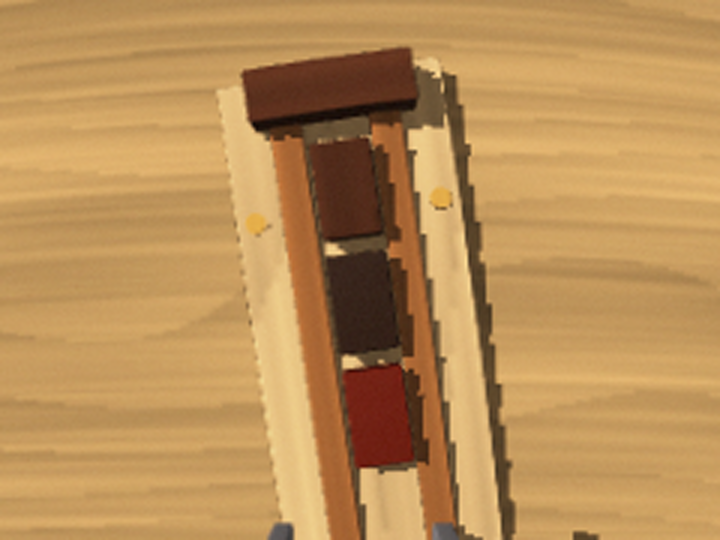

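All three blocks lie lengthwise between the battens, in order brown (345,190), black (362,300) and red (378,415), with small gaps. Now the tongs go back.

```bash
python3 - <<'E'
from seg import *
bot.goto([*TG,.215],down(TY)); bot.hold(.2); st()
for z in(.17,.15,.13,.11,.106):
    bot.line_to([*TG,z],max_speed=.06); bot.hold(.1); st()
    F=np.array(bot.current_contact_force())
    if np.abs(F).max()>6: print("STOP"); break
else:
    bot.set_gripper(.75); bot.hold(.3); st()
    bot.set_gripper(1.0); bot.line_to([*TG,.30],max_speed=.15)
    bot.goto([TG[0]-.069,TG[1],.30],down(0)); bot.hold(.15); c=bot.read_camera("wrist")
    b,l=blobs(m_orange(c),proj(c,[*TG,.15]),60,20); b=b[:2]
    for x in b: print(face(c,m_orange(c),x[3],.15,5,20))
    u=proj(c,[*TG,.1]).astype(int);q=c["pixels"][u[1]-80:u[1]+80,u[0]-100:u[0]+100];cv2.imwrite("pics/r1.png",cv2.resize(q,None,fx=3,fy=3))
E
```

```text
t 48.2 ee [ 0.4529 -0.0402  0.2153] op 50.8 grip 5.6 F [ 1.4  0.4 -0.2]
t 49.2 ee [ 0.4521 -0.0399  0.1706] op 51.1 grip 5.6 F [-0.3 -0.1 -0.2]
t 49.8 ee [ 0.4518 -0.0398  0.1501] op 51.0 grip 5.6 F [ 0.1 -0.9 -1.2]
t 50.4 ee [ 0.4519 -0.0399  0.1302] op 50.8 grip 5.6 F [-0.4 -0.2 -0.4]
t 51.0 ee [ 0.4519 -0.0398  0.1102] op 50.8 grip 5.6 F [-0.4 -0.5 -1.7]
t 51.3 ee [ 0.4517 -0.0398  0.106 ] op 50.6 grip 5.6 F [-0.3  0.2 -0.5]
t 52.1 ee [ 0.4517 -0.0398  0.106 ] op 68.7 grip 0.0 F [-0.3  0.3 -0.1]
(array([ 0.44797601, -0.01590929]), np.float64(0.1579386186443379), 23.343589782714844, 5.475374221801758)
(array([ 0.45581314, -0.06486674]), np.float64(0.14643486128914526), 23.336339950561523, 5.959697723388672)
```

```bash
ls pics/r1.png
```

```text
pics/r1.png
```

The tongs are back within 1 mm of their original spot and upright. Next the brass follower, re-measured first.

```bash
python3 - <<'E'
from seg import *
bot.goto([.4508-.069,-.2172,.25],down(0)); bot.hold(.15); c=bot.read_camera("wrist")
f=face(c,m_brass(c),proj(c,[.4508,-.2172,.05]),.05); print(f)
p,a=f[0],f[1]
assert np.hypot(*(p-[.4508,-.2172]))<.005
bot.set_gripper(.6,40); bot.goto([*p,.15],down(a)); bot.line_to([*p,.023],max_speed=.08); st()
bot.set_gripper(.15,40); bot.hold(.2); st()
bot.line_to([*p,.2],max_speed=.12); st()
s=.172;q=ch(s)
bot.goto([*q,.2],down(CY)); bot.line_to([*q,.065],max_speed=.12); bot.hold(.2); st()
c=bot.read_camera("wrist");cv2.imwrite("pics/f1.png",c["pixels"])
E
```

```text
(array([ 0.45066193, -0.21692084]), np.float64(0.4866312367698272), 49.78907775878906, 22.368396759033203)
t 58.6 ee [ 0.451  -0.2172  0.0235] op 55.0 grip 0.0 F [ 0.1 -0.4  0.3]
t 59.4 ee [ 0.4508 -0.2171  0.0231] op 21.7 grip 40.0 F [ 0.5 -0.2  0.4]
t 61.0 ee [ 0.4502 -0.2166  0.1991] op 21.7 grip 40.0 F [-0.7 -0.1 -3.6]
t 63.3 ee [ 0.5767 -0.0731  0.0657] op 21.9 grip 40.0 F [-0.3 -0.4 -3.9]
```

View pics/f1.png

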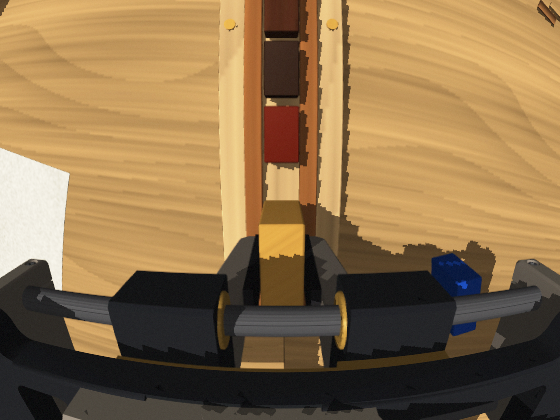

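The brass block is centred over the channel at (282,250), and its front is clear of the red block at (282,135). Lowering it and pushing.

```bash
python3 - <<'E'
from seg import *
s=.172;q=ch(s)
bot.line_to([*q,.042],max_speed=.05)
for z in(.039,.0377,.0372,.0368,.0364):
    bot.line_to([*q,z],max_speed=.02); bot.hold(.15); F=bot.current_contact_force(); print(z,np.round(F,1))
    if F[2]>1.5: break
bot.hold(.3); z=bot.current_ee_pos()[2]
u=np.array([np.cos(CY),np.sin(CY)])
bot.line_to([*ch(.145),z],max_speed=.04); bot.hold(.1)
f0=np.array(bot.current_contact_force())[:2]@u; print("base",f0)
for s in np.arange(.144,.122,-.001):
    bot.line_to([*ch(s),z],max_speed=.02); bot.hold(.15); f=np.mean([np.array(bot.current_contact_force())[:2]@u for _ in range(3)]); print(round(s,4),round(f,1),end="; ")
    if f<f0-7: break
print(); st(); c=bot.read_camera("wrist"); cv2.imwrite("pics/f2.png",c["pixels"])
E
```

```text
0.039 [ 0.1  0.8 -3.9]
0.0377 [ 0.1  0.1 -2.8]
0.0372 [ 0.4 -0.3 -3.5]
0.0368 [-2.6  0.4  2.4]
base 1.320664711547167
0.144 -2.8; 0.143 -4.1; 0.142 -2.9; 0.141 -2.8; 0.14 -4.6; 0.139 -3.5; 0.138 -3.5; 0.137 -3.5; 0.136 -4.7; 0.135 -3.9; 0.134 -3.8; 0.133 -4.3; 0.132 -3.5; 0.131 -3.6; 0.13 -5.0; 0.129 -4.7; 0.128 -4.1; 0.127 -5.0; 0.126 -8.6; 
t 74.4 ee [ 0.6206 -0.0667  0.0371] op 21.8 grip 40.0 F [-8.5 -1.4  7.8]
```

View pics/f2.png

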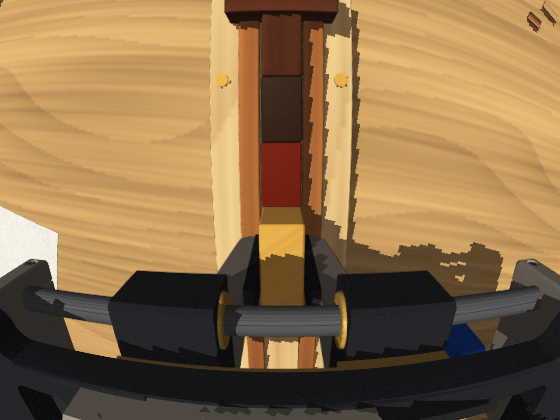

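The row looks closed: joints at rows 75, 142 and 207, with the brass touching red. The force rise is modest and the stop end is hidden, so I'll push a little further to confirm.

```bash
python3 - <<'E'
from seg import *
u=np.array([np.cos(CY),np.sin(CY)]); z=.0371
for s in np.arange(.1255,.120,-.0005):
    bot.line_to([*ch(s),z],max_speed=.02); bot.hold(.15); F=np.array(bot.current_contact_force()); f=F[:2]@u; print(round(s,4),F.round(1),np.round(bot.current_ee_pos(),4))
    if f<-18: break
bot.set_gripper(.5); bot.hold(.2); st()
p=np.array(bot.current_ee_pos()); bot.line_to([p[0],p[1],.25],max_speed=.12)
D=[]
for s in(.05,.09):
    bot.goto([ch(s)[0]-.069,ch(s)[1],.25],down(0)); bot.hold(.15); c=bot.read_camera("wrist");D.append(c)
b=face(c,m_brass(c),proj(c,[*ch(.133),.064]),.064); print("brass",b, "s",(ch(0)-b[0])@u)
c=D[0];v=proj(c,[*ch(.07),.03]).astype(int);q=c["pixels"][max(0,v[1]-90):v[1]+80,v[0]-110:v[0]+110];cv2.imwrite("pics/e1.png",cv2.resize(q,None,fx=3.5,fy=3.5,interpolation=cv2.INTER_CUBIC)[:600,:800])
E
```

```text
0.1255 [-10.5  -2.4  10.8] [ 0.6207 -0.0666  0.0372]
0.125 [-13.   -2.2  12.5] [ 0.6207 -0.0666  0.0372]
0.1245 [-13.6  -2.5  12.7] [ 0.6207 -0.0666  0.0372]
0.124 [-15.3  -2.3  14.6] [ 0.6208 -0.0666  0.0372]
0.1235 [-17.5  -2.7  15.9] [ 0.6208 -0.0666  0.0372]
0.123 [-19.8  -2.9  17.4] [ 0.6209 -0.0666  0.0373]
t 77.6 ee [ 0.6248 -0.066   0.0371] op 46.0 grip 0.0 F [ 0.1  0.2 -0.5]
brass (array([ 0.61950659, -0.066578  ]), np.float64(0.1441770832512465), 49.11542892456055, 20.716123580932617) s 0.12824546244363252
```

View pics/e1.png

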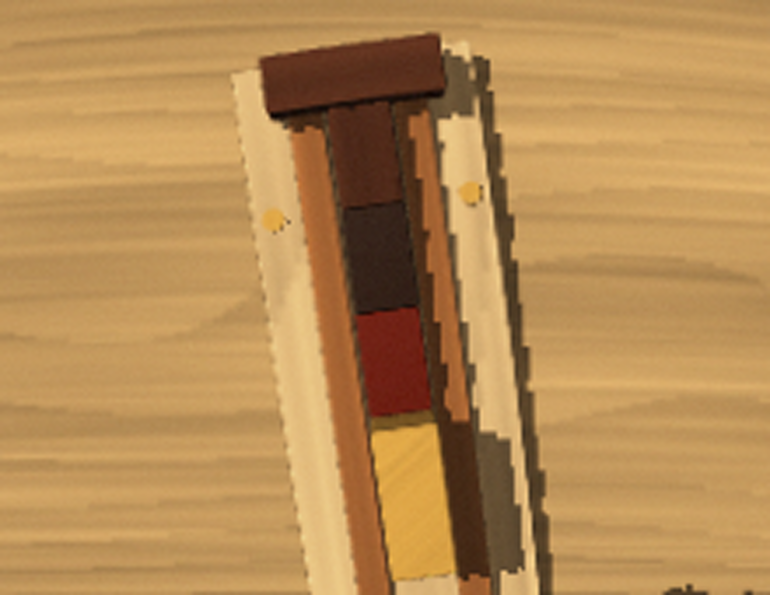

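Pushed to 20 N, the arm stalled solidly, so the row is seated. The crop shows the blocks and brass touching all the way to the stop; the thin dark band at (405,418) is only the brass's own front face. The brass centre reads x = 0.6195 m against 0.6198 m expected for a gapless row. Handing in.

```bash
python3 -c "
from h import *
st(); print(bot.job_done())"
```

```text
t 80.5 ee [ 0.589  -0.0615  0.2501] op 46.4 grip 0.0 F [-0.1 -0.1  0.4]
the job is handed in; nothing more can be done
None
```

I handed the job in at 80.5 s, with no verdict returned: all three inlay blocks and the brass follower are pushed up gapless against the stop, the tongs are upright in their stand, and the gripper is clear of everything.

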